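Hook and click a tube block onto the heating mixer

ROBOT

A 6-joint arm with a two-finger parallel gripper is mounted at the origin on a cart in front of the work surface, level with it; the furniture and walls round the work are solid. World frame = base frame: x ahead of the robot, y to its left, z up, the work surface at z = 0. Lengths are in m, angles in rad, forces in N, time in s.
With the tool pointing down it reaches from about 0.35 to 0.775 m from the base axis. Payload 5.5 kg.
Tool frame: the origin (TCP) lies at the very end of the fingers, on their centre line; the grasp point (between the pads) lies behind it (env.hold_point_z is the z of the grasp point in the tool frame, in m); z points along the fingers, y is the line along which they close (so a half turn about z gives the same grasp; the last joint's range is limited). The gripper opens to 85 mm and grips with 20 to 120 N. Pads are 22 mm wide; open, the fingers measure 114 mm over their backs; the gripper's body (76 mm by 85 mm) begins 54 mm behind the grasp point. The pads swing forward as they close: fully open they stand 13 mm farther back than shut.
Start: joints at [-1.291, 0.313, 0.046, 1.304, 0, 1.431], TCP at [0.234, -0.525, 0.231] pointing down, gripper open.
Joint ranges: [-2.76, 2.76], [-0.86, 1.69], [-1.03, 1.26], [-2.2, 2.34], [-1.47, 1.5], [-3.14, 3.14]. Speed limits (rad/s): [2.57, 2.57, 3.14, 3.14, 3.14, 3.14].

INTERFACE

Orientations are given as a unit quaternion [w, x, y, z].
In Python, from workcell import env gives the robot as it stands.
- The arm moves only by the tool arm_command, never from a script. Its argument "rows" is a list of rows, each an object with "delta_pos": the shift along the tool's x, y, z scaled (see below), a list of three; "rot": the turn, a rotation vector about the tool's x, y, z scaled (see below), a list of three; "fingers": the closure, from 0 (fully open) to 1 (shut). A call has 1 to 20 rows; each row shifts and turns the commanded pose from where the row before left it, along the tool's axes as they then stand; what a row does not reach is not made up. The controller multiplies each number of a shift by 0.02 m and each number of a turn by 360 degrees. A row lasts 1/10 s, in which the tool goes at most 50 mm and 8.59 degrees, less where a joint would pass 70% of its speed; a pose out of reach is approached as far as the arm can. A call with a number of a shift or a turn outside -1 to 1 is refused whole. A call with a gripper value outside its range is refused whole. The fingers move at their own pace and stop on an object; "squeeze" is the grip in N (left out, the last holds). Time passes only in rows, so rows that do not move let the fingers close. It gives the time, the measured TCP pose, the force and the opening at its end, in the units of the state.
- env.get_state(): the state, without advancing time (a new reading comes with each control period).
- env.read_camera(name): name is "scene" or "top"; returns (picture, depth): 480x640x3 uint8, blue, green, red; 480x640 float32, m along the optical axis (not along the pixel's ray), 0 where there is no reading.
- env.get_calibration(name): a dict with "mtx" (3x3 intrinsics, pixels), "R" (3x3) and "t" (3): a world point X has camera coordinates R X + t. Camera axes: x right, y down, z forward; pixel columns grow to the right and rows downward; lengths in m; the calibration is good to about 2 mm. A picture is of the moment at which its call begins. get_calibration takes no time and is no camera call.
- env.hand_in(): hands the job in, once; it reports no verdict.
The state is a dict: "clock": time; "joint_pos": joint angles; "qvel": joint speeds; "tau": joint torques, N m; "tcp_pos": TCP position; "orientation": TCP orientation; "wrist_force": force on the tool from outside, world axes, zero at the start; "ft_torque": the same for the moment, N m; "finger_gap": finger opening in m.
Only numpy, scipy, OpenCV 4.12 (cv2) and the standard library are available. Lean on these libraries where they do the work, as an engineer would, in place of code of your own. Each camera call takes 0.05 s, during which the arm holds its last target. There are 200 camera calls.

TASK

Fit the blue-based tube block (the one with fifteen small holes) onto the heating mixer: hold it tilted with its front end raised, hook its two lugs under the steel keeper at the back of the heating plate, then swing it down and press its front end until the orange catch snaps over it and the block sits flat on the plate. Leave the grey-based six-hole block and the white bottle standing where they are.

Things in the scene. Friction and masses are not known exactly. Their poses are not given: they have to be found in the camera images.
- tube_block: Block to fit: aluminium top with 15 small holes (3 rows of 5) on a blue plastic base, 0.32 kg; a plain box 100 mm (its x) x 56 mm (its y) x 46 mm high, gripped across the 56 mm anywhere. Origin: centre of its underside, z up, +x to its back end, where two blue lugs stick out. At its front end a blue ledge sticks out 7 mm (x -50 to -57), 36 mm wide, 2 to 9 mm above the underside.
- lug_tips (a point): Midway between the tips of the tube block's two lugs: block x = 64, y = 0, z = 7 mm. The lugs reach from x = 50 to 64 mm, are 14 mm wide, centred at y = -15 and +15 mm, and 4 mm thick, 5 to 9 mm above the underside.
- front_edge (a point): Point on the tube block's top face near its front end, where to press it down: block x = -42, y = 0, z = 46 mm. As the hooked block swings down, this point moves towards the front by about half as much as it sinks; a finger pressed straight down drags on it and needs more force.
- spare_block: A second block of the same size and shape, but with a dark grey base and 6 wide holes (2 rows of 3). Not to be used; leave it where it is.
- mixer: Heating mixer: white housing, fixed, about 216 mm deep (its x), 150 mm wide, 60 mm high; on it a grey shaking table 172 x 92 mm, top 74 mm above the worktop, and an aluminium heating plate 135 x 62 mm. Origin: centre of its underside, on the worktop; z up, +x to its back (steel keeper). The sloped dark control panel and the orange catch are at its front (-x).
- seat (a point): Middle of the heating plate's top face, 80 mm above the worktop, axes as the mixer's: x to the back, z up. A fitted block's origin lies here, its axes along these (lugs to the back), with 1.5 mm play lengthwise either way and 4 mm sideways. Nothing beside the seat stands higher than the plate.
- keeper_lip (a point): Lower front edge of the keeper's lip, middle: from the seat x = 57, y = 0, z = 11.5 mm. The keeper is a slot open to the front: lip 3 mm thick, back wall at seat x = 65.5, cheeks at y = -26 and +26 mm. With the block's front end raised 8 to 25 degrees and its lower back edge 0 to 3 mm above the plate, the lugs slide in under the lip; a block kept level cannot get past lip and catch.
- catch (a joint): Orange spring catch at the front: distance pushed back, m; 0 = home, at most 0.0075; 2.2 N at home, 4.4 N fully back. From the seat its nose spans x -51.5 to -59 mm, 10.5 to 24.5 mm above the plate, ramped on top; a thumb tab reaches x = -82. A hooked block let go rests on the ramp, front raised about 5 to 9 degrees; pressing its front end with 4 to 15 N makes the catch snap home over its ledge.
- white_bottle: White reagent bottle with blue cap, 57 mm diameter, 103 mm high; origin at the centre of its foot. Leave it standing.
There are look-alikes about, which are no part of the job. What is shaped like the tube_block but yellow is not meant. Leave any green look-alike of the white_bottle alone.

How it is judged:
On the way:
1. the block's lugs are hooked under the keeper's lip (tips at least 3 mm behind its edge) while its front end is still raised (more than 3 degrees) (x of lug_tips in the frame of keeper_lip above 0.003 m and z of lug_tips in the frame of keeper_lip between -0.015 and 0 m and y of lug_tips in the frame of keeper_lip between -0.008 and 0.008 m and angle between tube_block's own z axis and vertical above 0.052 rad), for 0.1 s.
At the end, for the whole second after the job is handed in: Blue-based block flat on the plate (1.4 degrees, 2 mm), within 4 mm lengthwise and 7 mm sideways of the seat, lugs under the keeper, catch home (1.5 mm) over its ledge, at rest and let go; grey block within 30 mm of its start; white bottle upright (x of tube_block in the frame of seat between -0.004 and 0.004 m and y of tube_block in the frame of seat between -0.007 and 0.007 m and z of tube_block in the frame of seat below 0.002 m and x of lug_tips in the frame of keeper_lip above 0.003 m and z of lug_tips in the frame of keeper_lip below 0 m and angle between tube_block's own z axis and vertical below 0.025 rad and value of joint catch below 0.0015 m and linear speed of tube_block below 0.02 m/s and distance of spare_block from where it was at the start of the episode below 0.03 m and angle between white_bottle's own z axis and vertical below 0.2 rad); the robot touches nothing.
It fails at once if the grey-based block is moved more than 30 mm (distance of spare_block from where it was at the start of the episode above 0.03 m).
It fails at once if the white bottle is moved more than 40 mm or knocked over (distance of white_bottle from where it was at the start of the episode above 0.04 m or angle between white_bottle's own z axis and vertical above 0.6 rad).
It also fails if it takes over 50 s, if anything falls off the work surface, if the arm or the gripper's body presses on something with over 40 N, if the wrist force passes 120 N, or if a joint passes its speed limit or range.

## Working session

There is one attempt and no reset: what is moved stays moved. The work goes in short steps, Python scripts to look and compute and a tool call to move; the robot and the scene stay as the last step left them, time stands still between calls to the robot, and variables do not carry over. Pictures are saved under pics/ and viewed, on a budget of 10 in all, crops included, one or two more only if the job needs it, and the job is handed in when it is done.

Besides the shell and the picture viewer there is one more tool, called after ">>>" in YAML: its name, and indented under it one key for each argument. arm_command: Moves the arm, as the interface text tells. Shifts and turns lie within -1 to 1; 1 stands for 0.02 m of shift or 360 degrees of turn. Its arguments: {"type":"object","properties":{"rows":{"type":"array","items":{"type":"object","properties":{"delta_pos":{"type":"array","items":{"type":"number","minimum":-1,"maximum":1}},"rot":{"type":"array","items":{"type":"number","minimum":-1,"maximum":1}},"fingers":{"type":"number"}}}},"squeeze":{"type":"number"}},"required":["rows"]}

```bash
mkdir -p pics; ls; python3 - <<'E'
from workcell import env
import cv2,numpy as np
for n in("scene","top"):
    p,d=env.read_camera(n); cv2.imwrite(f"pics/{n}0.png",p); np.save(f"{n}0.npy",d); c=env.get_calibration(n); print(n,c)
print(env.get_state(), env.hold_point_z)
E
```

```text
pics
scene {'mtx': array([[621.34628975,   0.        , 311.85919495],
       [  0.        , 621.34628975, 230.57949519],
       [  0.        ,   0.        ,   1.        ]]), 'R': array([[-0.74445574, -0.66758747,  0.01061225],
       [-0.47978011,  0.52383488, -0.7038523 ],
       [ 0.46432391, -0.52907844, -0.71026707]]), 't': array([0.3569177 , 0.33229655, 1.19198841])}
top {'mtx': array([[568.1282866 ,   0.        , 326.1368857 ],
       [  0.        , 568.1282866 , 233.72974421],
       [  0.        ,   0.        ,   1.        ]]), 'R': array([[ 0.01100467, -0.99990661, -0.00810391],
       [-0.99165137, -0.0098718 , -0.12856947],
       [ 0.12847746,  0.00945111, -0.99166739]]), 't': array([-0.07174168,  0.53204698,  1.23905725])}
{'clock': 0.1, 'joint_pos': array([-1.29062364e+00,  3.13916682e-01,  4.50926276e-02,  1.30359677e+00,
        4.19511992e-05,  1.43120923e+00]), 'qvel': array([ 0.00141386, -0.00259788,  0.0047021 ,  0.00046541,  0.00210244,
       -0.00132843]), 'tau': array([ 5.00364607e-03, -4.81722522e+01,  2.99245852e+01,  1.26974474e-02,
       -3.48944020e-07, -4.39057558e-06]), 'tcp_pos': array([ 0.23421956, -0.52463966,  0.23050296]), 'orientation': array([-8.11718017e-04,  9.78055625e-01,  2.08342347e-01, -3.61245697e-05]), 'wrist_force': array([-0.32351643,  0.47208294, -0.45304433]), 'ft_torque': array([-0.0135713 , -0.00286818,  0.01600117]), 'finger_gap': 0.08539485181706812} -0.0187
```

View pics/scene0.png

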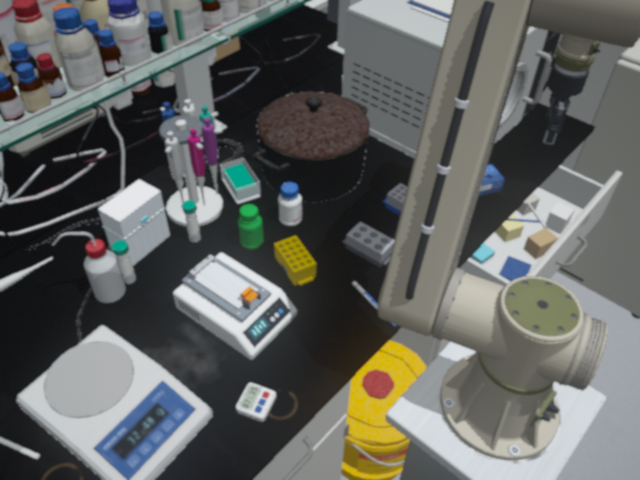

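View pics/top0.png

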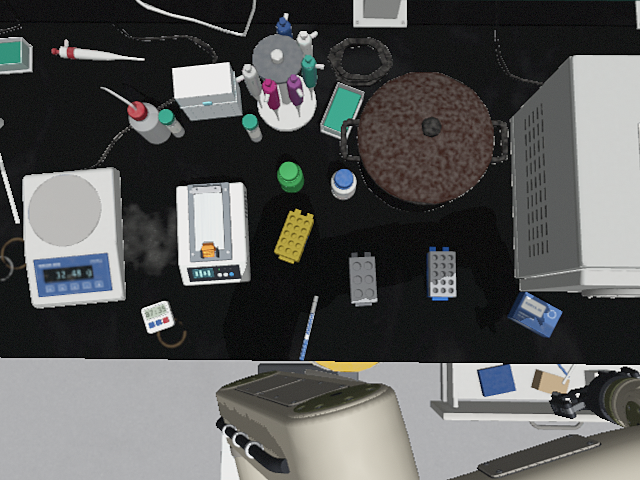

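The top view shows three blocks. The yellow one with 15 holes is at (294,236), the grey one with 6 holes at (362,278), and the blue-based one with 15 holes at (441,273), lugs up in the image. The blue one fits the description. The mixer is at (213,233) with its orange catch towards the robot. I'll confirm this in one enlarged crop.

```bash
python3 - <<'E'
import cv2,numpy as np
p=cv2.imread("pics/top0.png")
a=cv2.resize(p[235:310,400:480],None,fx=5,fy=5,interpolation=cv2.INTER_CUBIC)
b=cv2.resize(p[175:295,170:255],None,fx=4.6,fy=4.6,interpolation=cv2.INTER_CUBIC)
h=560;o=np.zeros((h,800,3),np.uint8);o[:a.shape[0],:400]=a[:, :400];o[:b.shape[0],405:405+b.shape[1]]=b[:h]
cv2.imwrite("pics/crop0.png",o)
E
```

```text
(no output)
```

View pics/crop0.png

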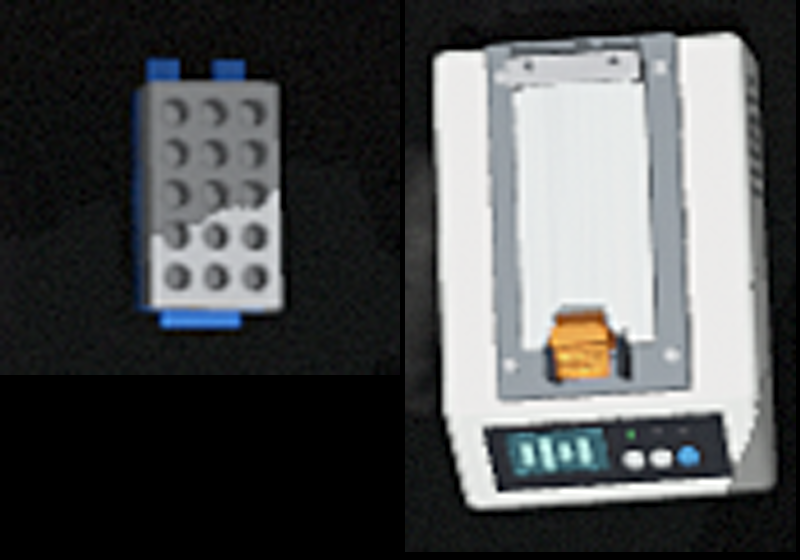

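Confirmed: blue base, 3x5 holes, lugs to the back at crop (163,68)/(228,68). On the right the mixer has its keeper at the top and the catch at (580,345). Now I'll measure the top faces from depth.

```bash
cat > h.py <<'E'
import cv2,numpy as np
from workcell import env
def ray(n,uv,z):
    c=env.get_calibration(n);K,R,t=c["mtx"],c["R"],c["t"];C=-R.T@t
    uv=np.atleast_2d(uv).astype(float)
    d=np.c_[uv,np.ones(len(uv))]@np.linalg.inv(K).T@R
    return C+d*((z-C[2])/d[:,2])[:,None]
def cloud(n,d):
    c=env.get_calibration(n);K,R,t=c["mtx"],c["R"],c["t"]
    v,u=np.mgrid[:480,:640]
    X=np.stack([(u-K[0,2])/K[0,0]*d,(v-K[1,2])/K[1,1]*d,d],-1)
    return (X-t)@R
def rect(pts):
    r=cv2.minAreaRect((pts[:,:2]*1000).astype(np.float32)); return r
E
python3 - <<'E'
from h import *
d=np.load("top0.npy");P=cloud("top",d);p=cv2.imread("pics/top0.png").astype(int)
def sel(u0,u1,v0,v1,z0,z1):
    Q=P[v0:v1,u0:u1].reshape(-1,3);return Q[(Q[:,2]>z0)&(Q[:,2]<z1)]
for nm,a in dict(block=(420,465,240,305,.040,.052),grey=(340,385,245,310,.040,.052),table=(185,245,178,262,.068,.0765),plate=(185,245,178,262,.0775,.086),bottlecap=(325,365,160,205,.09,.12)).items():
    Q=sel(*a);print(nm,len(Q),np.median(Q,0).round(4),rect(Q))
o=lambda L:np.array(L)
A=o([(149,83),(280,83),(284,310),(151,310)])/5+[400,235]
print("block corners",ray("top",A-.5,.046).round(4))
B=(o([(487,46),(676,34),(690,388),(499,399)])-[405,0])/4.6+[170,175]
print("table",ray("top",B-.5,.074).round(4))
B=(o([(512,85),(642,80),(655,342),(523,350)])-[405,0])/4.6+[170,175]
print("plate+keeperlip",ray("top",B-.5,.08).round(4))
B=(o([(557,314),(606,312)])-[405,0])/4.6+[170,175]
print("catch nose",ray("top",B-.5,.1).round(4))
E
```

```text
block 863 [ 0.4488 -0.3232  0.0458] ((446.4686279296875, -323.083984375), (56.691349029541016, 99.36194610595703), 89.5175552368164)
grey 835 [ 0.4316 -0.1484  0.0462] ((432.02349853515625, -148.49871826171875), (99.09355926513672, 55.87627410888672), 3.3334689140319824)
table 1129 [0.5437 0.1717 0.0739] ((553.3756713867188, 175.2928466796875), (172.50387573242188, 120.80537414550781), 3.6539483070373535)
plate 1500 [0.5543 0.1882 0.0807] ((551.6325073242188, 187.4358673095703), (169.7218780517578, 90.25846099853516), 3.6891772747039795)
bottlecap 314 [ 0.6462 -0.1039  0.1028] ((651.1619262695312, -115.770263671875), (41.319976806640625, 67.37258911132812), 22.026718139648438)
block corners [[ 0.4948 -0.2944  0.046 ]
 [ 0.4954 -0.3522  0.046 ]
 [ 0.3958 -0.3521  0.046 ]
 [ 0.3952 -0.2941  0.046 ]]
table [[0.6337 0.2399 0.074 ]
 [0.6404 0.1496 0.074 ]
 [0.4708 0.1374 0.074 ]
 [0.4647 0.2271 0.074 ]]
plate+keeperlip [[0.6137 0.2257 0.08  ]
 [0.6166 0.1639 0.08  ]
 [0.4918 0.1535 0.08  ]
 [0.4874 0.2153 0.08  ]]
catch nose [[0.5023 0.1954 0.1   ]
 [0.5034 0.1728 0.1   ]]
```

Block: centre (0.446, -0.323), yaw about 0. Mixer: yaw about 4°, seat about (0.556, 0.189). q6 would run out of range at the mixer with tool x ahead, so I'll use the half-turned grasp (tool x = -X, tool y = +Y).

>>> arm_command:
  rows:
    - {"rot":[0,0,-0.0216],"fingers":0}
    - {"rot":[0,0,-0.0216],"fingers":0}
    - {"rot":[0,0,-0.0216],"fingers":0}
    - {"rot":[0,0,-0.0216],"fingers":0}
    - {"rot":[0,0,-0.0216],"fingers":0}
    - {"rot":[0,0,-0.0216],"fingers":0}
    - {"rot":[0,0,-0.0216],"fingers":0}
    - {"rot":[0,0,-0.0216],"fingers":0}
    - {"rot":[0,0,-0.0216],"fingers":0}
    - {"rot":[0,0,-0.0216],"fingers":0}
    - {"rot":[0,0,-0.0216],"fingers":0}
    - {"rot":[0,0,-0.0216],"fingers":0}
    - {"rot":[0,0,-0.0216],"fingers":0}
    - {"rot":[0,0,-0.0216],"fingers":0}
    - {"rot":[0,0,-0.0216],"fingers":0}
    - {"rot":[0,0,-0.0216],"fingers":0}
    - {"rot":[0,0,-0.0216],"fingers":0}
    - {"rot":[0,0,-0.0216],"fingers":0}
    - {"rot":[0,0,-0.0216],"fingers":0}
    - {"rot":[0,0,-0.0216],"fingers":0}

```text
schema error: expected keys delta_pos, rot, fingers
```

>>> arm_command:
  rows:
    - {"delta_pos":[-0.96,0.92,0]}
    - {"delta_pos":[-0.96,0.92,0]}
    - {"delta_pos":[-0.96,0.92,0]}
    - {"delta_pos":[-0.96,0.92,0]}
    - {"delta_pos":[-0.96,0.92,0]}
    - {"delta_pos":[-0.96,0.92,0]}
    - {"delta_pos":[-0.96,0.92,0]}
    - {"delta_pos":[-0.96,0.92,0]}
    - {"delta_pos":[-0.96,0.92,0]}
    - {"delta_pos":[-0.96,0.92,0]}
    - {"delta_pos":[-0.96,0.92,0]}
    - {"delta_pos":[0,0,0]}

```text
schema error: expected keys delta_pos, rot, fingers
```

>>> arm_command:
  rows:
    - {"delta_pos":[0,0,0],"rot":[0,0,-0.0216],"fingers":0}
    - {"delta_pos":[0,0,0],"rot":[0,0,-0.0216],"fingers":0}
    - {"delta_pos":[0,0,0],"rot":[0,0,-0.0216],"fingers":0}
    - {"delta_pos":[0,0,0],"rot":[0,0,-0.0216],"fingers":0}
    - {"delta_pos":[0,0,0],"rot":[0,0,-0.0216],"fingers":0}
    - {"delta_pos":[0,0,0],"rot":[0,0,-0.0216],"fingers":0}
    - {"delta_pos":[0,0,0],"rot":[0,0,-0.0216],"fingers":0}
    - {"delta_pos":[0,0,0],"rot":[0,0,-0.0216],"fingers":0}
    - {"delta_pos":[0,0,0],"rot":[0,0,-0.0216],"fingers":0}
    - {"delta_pos":[0,0,0],"rot":[0,0,-0.0216],"fingers":0}
    - {"delta_pos":[0,0,0],"rot":[0,0,-0.0216],"fingers":0}
    - {"delta_pos":[0,0,0],"rot":[0,0,-0.0216],"fingers":0}
    - {"delta_pos":[0,0,0],"rot":[0,0,-0.0216],"fingers":0}
    - {"delta_pos":[0,0,0],"rot":[0,0,-0.0216],"fingers":0}
    - {"delta_pos":[0,0,0],"rot":[0,0,-0.0216],"fingers":0}
    - {"delta_pos":[0,0,0],"rot":[0,0,-0.0216],"fingers":0}
    - {"delta_pos":[0,0,0],"rot":[0,0,-0.0216],"fingers":0}
    - {"delta_pos":[0,0,0],"rot":[0,0,-0.0216],"fingers":0}
    - {"delta_pos":[0,0,0],"rot":[0,0,-0.0216],"fingers":0}
    - {"delta_pos":[0,0,0],"rot":[0,0,-0.0216],"fingers":0}

```text
clock: 2.1
tcp_pos: [0.2343, -0.5248, 0.2308]
orientation: [-0.0, 0.001, 1.0, 0.001]
wrist_force: [-0.2, 0.5, 1.2]
finger_gap: 0.0855
```

>>> arm_command:
  rows:
    - {"delta_pos":[-0.962,0.917,0],"rot":[0,0,0],"fingers":0}
    - {"delta_pos":[-0.962,0.917,0],"rot":[0,0,0],"fingers":0}
    - {"delta_pos":[-0.962,0.917,0],"rot":[0,0,0],"fingers":0}
    - {"delta_pos":[-0.962,0.917,0],"rot":[0,0,0],"fingers":0}
    - {"delta_pos":[-0.962,0.917,0],"rot":[0,0,0],"fingers":0}
    - {"delta_pos":[-0.962,0.917,0],"rot":[0,0,0],"fingers":0}
    - {"delta_pos":[-0.962,0.917,0],"rot":[0,0,0],"fingers":0}
    - {"delta_pos":[-0.962,0.917,0],"rot":[0,0,0],"fingers":0}
    - {"delta_pos":[-0.962,0.917,0],"rot":[0,0,0],"fingers":0}
    - {"delta_pos":[-0.962,0.917,0],"rot":[0,0,0],"fingers":0}
    - {"delta_pos":[-0.962,0.917,0],"rot":[0,0,0],"fingers":0}
    - {"delta_pos":[0,0,0.8],"rot":[0,0,0],"fingers":0}
    - {"delta_pos":[0,0,1],"rot":[0,0,0],"fingers":0}
    - {"delta_pos":[0,0,1],"rot":[0,0,0],"fingers":0}
    - {"delta_pos":[0,0,1],"rot":[0,0,0],"fingers":0}
    - {"delta_pos":[0,0,1],"rot":[0,0,0],"fingers":0}
    - {"delta_pos":[0,0,1],"rot":[0,0,0],"fingers":0}
    - {"delta_pos":[0,0,0],"rot":[0,0,0],"fingers":0}

```text
clock: 3.9
tcp_pos: [0.4456, -0.3231, 0.1121]
orientation: [-0.002, 0.004, 1.0, 0.002]
wrist_force: [-0.0, 0.3, -0.8]
finger_gap: 0.0848
```

>>> arm_command:
  rows:
    - {"delta_pos":[0,0,1],"rot":[0,0,0],"fingers":0}
    - {"delta_pos":[0,0,1],"rot":[0,0,0],"fingers":0}
    - {"delta_pos":[0,0,1],"rot":[0,0,0],"fingers":0}
    - {"delta_pos":[0,0,1],"rot":[0,0,0],"fingers":0}
    - {"delta_pos":[0,0,0.7],"rot":[0,0,0],"fingers":0}
    - {"delta_pos":[0,0,0.4],"rot":[0,0,0],"fingers":0}
    - {"delta_pos":[0,0,0],"rot":[0,0,0],"fingers":0.2}
    - {"delta_pos":[0,0,0],"rot":[0,0,0],"fingers":0.6}
    - {"delta_pos":[0,0,0],"rot":[0,0,0],"fingers":0.6}
    - {"delta_pos":[0,0,0],"rot":[0,0,0],"fingers":0.6}
    - {"delta_pos":[0,0,0],"rot":[0,0,0],"fingers":0.6}
    - {"delta_pos":[0,0,0],"rot":[0,0,0],"fingers":0.6}
  squeeze: 60

```text
clock: 5.1
tcp_pos: [0.4482, -0.3254, 0.0145]
orientation: [0.001, 0.004, 1.0, -0.001]
wrist_force: [-1.2, 1.8, 6.2]
finger_gap: 0.0553
```

>>> arm_command:
  rows:
    - {"delta_pos":[0,0,-0.3],"rot":[0,0,0],"fingers":0.7}
    - {"delta_pos":[0,0,-0.6],"rot":[0,0,0],"fingers":0.7}
    - {"delta_pos":[0,0,-1],"rot":[0,0,0],"fingers":0.7}
    - {"delta_pos":[0,0,-1],"rot":[0,0,0],"fingers":0.7}
    - {"delta_pos":[0,0,-1],"rot":[0,0,0],"fingers":0.7}
    - {"delta_pos":[0,0,-1],"rot":[0,0,0],"fingers":0.7}
    - {"delta_pos":[0,0,-1],"rot":[0,0,0],"fingers":0.7}
    - {"delta_pos":[0,0,-1],"rot":[0,0,0],"fingers":0.7}
    - {"delta_pos":[0,0,-1],"rot":[0,0,0],"fingers":0.7}
    - {"delta_pos":[0,0,-1],"rot":[0,0,0],"fingers":0.7}
    - {"delta_pos":[0,0,-0.5],"rot":[0,0,0],"fingers":0.7}
    - {"delta_pos":[0,0,0],"rot":[0,0,0],"fingers":0.7}

```text
clock: 6.3
tcp_pos: [0.4481, -0.3256, 0.2031]
orientation: [0.001, 0.004, 1.0, -0.001]
wrist_force: [1.1, 0.3, -3.8]
finger_gap: 0.0554
```

>>> arm_command:
  rows:
    - {"delta_pos":[-0.07,0.5,0],"rot":[0,0,0],"fingers":0.7}
    - {"delta_pos":[-0.14,1,0],"rot":[0,0,0],"fingers":0.7}
    - {"delta_pos":[-0.14,1,0],"rot":[0,0,0],"fingers":0.7}
    - {"delta_pos":[-0.14,1,0],"rot":[0,0,0],"fingers":0.7}
    - {"delta_pos":[-0.14,1,0],"rot":[0,0,0],"fingers":0.7}
    - {"delta_pos":[-0.14,1,0],"rot":[0,0,0],"fingers":0.7}
    - {"delta_pos":[-0.14,1,0],"rot":[0,0,0],"fingers":0.7}
    - {"delta_pos":[-0.14,1,0],"rot":[0,0,0],"fingers":0.7}
    - {"delta_pos":[-0.14,1,0],"rot":[0,0,0],"fingers":0.7}
    - {"delta_pos":[-0.14,1,0],"rot":[0,0,0],"fingers":0.7}
    - {"delta_pos":[-0.14,1,0],"rot":[0,0,0],"fingers":0.7}
    - {"delta_pos":[-0.14,1,0],"rot":[0,0,0],"fingers":0.7}
    - {"delta_pos":[-0.14,1,0],"rot":[0,0,0],"fingers":0.7}
    - {"delta_pos":[-0.14,1,0],"rot":[0,0,0],"fingers":0.7}
    - {"delta_pos":[-0.14,1,0],"rot":[0,0,0],"fingers":0.7}
    - {"delta_pos":[-0.14,1,0],"rot":[0,0,0],"fingers":0.7}
    - {"delta_pos":[-0.14,1,0],"rot":[0,0,0],"fingers":0.7}
    - {"delta_pos":[-0.14,1,0],"rot":[0,0,0],"fingers":0.7}
    - {"delta_pos":[-0.14,1,0],"rot":[0,0,0],"fingers":0.7}
    - {"delta_pos":[-0.14,1,0],"rot":[0,0,0],"fingers":0.7}

```text
clock: 8.3
tcp_pos: [0.5036, 0.0661, 0.1997]
orientation: [-0.002, 0.004, 1.0, 0.0]
wrist_force: [-0.0, -0.4, -3.5]
finger_gap: 0.055
```

>>> arm_command:
  rows:
    - {"delta_pos":[0,1,0],"rot":[0,0,0],"fingers":0.7}
    - {"delta_pos":[0,1,0],"rot":[0,0,0],"fingers":0.7}
    - {"delta_pos":[0,1,0],"rot":[0,0,0],"fingers":0.7}
    - {"delta_pos":[0,1,0],"rot":[0,0,0],"fingers":0.7}
    - {"delta_pos":[0,1,0],"rot":[0,0,0],"fingers":0.7}
    - {"delta_pos":[0,0.7,0],"rot":[0,0,0],"fingers":0.7}
    - {"delta_pos":[0,0,0],"rot":[0,0,-0.0125],"fingers":0.7}
    - {"delta_pos":[0,0,0],"rot":[0,0.014,0],"fingers":0.7}
    - {"delta_pos":[0,0,0],"rot":[0,0.014,0],"fingers":0.7}
    - {"delta_pos":[0,0,0],"rot":[0,0.014,0],"fingers":0.7}
    - {"delta_pos":[0,0,0],"rot":[0,0,0],"fingers":0.7}
    - {"delta_pos":[0,0,0],"rot":[0,0,0],"fingers":0.7}

```text
clock: 9.5
tcp_pos: [0.5059, 0.1787, 0.1996]
orientation: [-0.132, -0.035, 0.991, -0.005]
wrist_force: [-0.4, -0.1, -3.4]
finger_gap: 0.0551
```

```bash
python3 - <<'E'
from h import *
s=env.get_state();print(s["tcp_pos"],s["orientation"],s["joint_pos"])
p,d=env.read_camera("scene");q,e=env.read_camera("top")
np.save("s1.npy",d);np.save("t1.npy",e);cv2.imwrite("pics/s1f.png",p);cv2.imwrite("pics/t1f.png",q)
a=cv2.resize(p[170:370,150:310],None,fx=2.5,fy=2.5,interpolation=cv2.INTER_CUBIC)
b=cv2.resize(q[120:300,160:290],None,fx=3,fy=3,interpolation=cv2.INTER_CUBIC)
o=np.zeros((560,800,3),np.uint8);o[:500,:400]=a;o[:540,405:795]=b
cv2.imwrite("pics/c1.png",o)
E
```

```text
[0.50588114 0.17866157 0.19964167] [-0.13204272 -0.03512761  0.99060922 -0.00491418] [0.17470346 0.47405629 0.17008498 1.53055247 0.02669107 0.10027162]
```

View pics/c1.png

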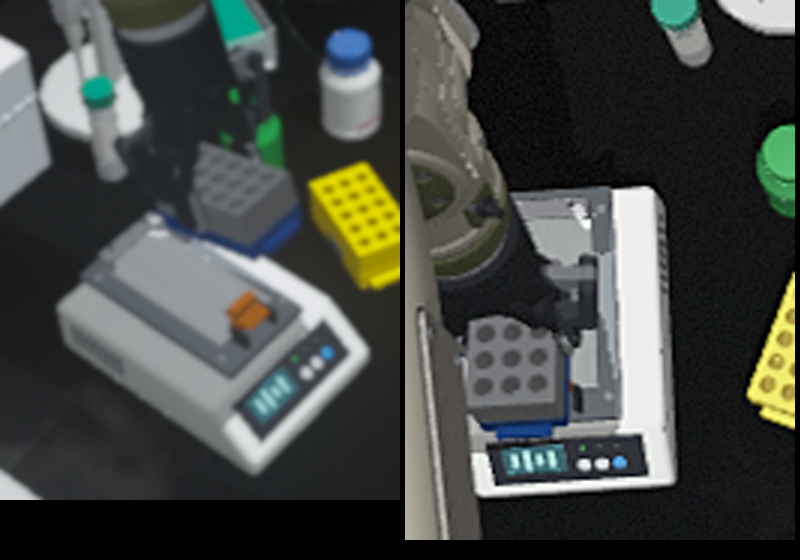

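The block is held with its front raised. The scene crop shows its top at (245,180). The top crop shows its front edge at (468–565,402) with the blue ledge below. Next I'll fit the top-face plane and edges from depth.

```bash
cat > fit.py <<'E'
from h import *
from scipy.spatial.transform import Rotation as Rn
def fit(n,d,box,label=True):
    P=cloud(n,d);u0,u1,v0,v1=box;Q=P[v0:v1,u0:u1].reshape(-1,3);Q=Q[np.isfinite(Q).all(1)]
    rng=np.random.default_rng(0);best=None
    for _ in range(600):
        a=Q[rng.choice(len(Q),3,0)];m=np.cross(a[1]-a[0],a[2]-a[0]);l=np.linalg.norm(m)
        if l<1e-6: continue
        m/=l;m*=np.sign(m[2])
        if m[2]<.85: continue
        k=abs((Q-a[0])@m)<.002
        if best is None or k.sum()>best.sum():best=k
    I=Q[best];c=I.mean(0);m=np.linalg.svd(I-c)[2][2];m*=np.sign(m[2])
    return I,c,m
E
python3 - <<'E'
from fit import *
q=np.array([-0.13204272,-0.03512761,0.99060922,-0.00491418]);T=np.array([0.50588114,0.17866157,0.19964167])
R=Rn.from_quat(q[[1,2,3,0]]).as_matrix();print("tool axes\n",R.round(4))
for n,f,b in(("top","t1.npy",(181,214,226,256)),("scene","s1.npy",(226,272,226,258))):
    I,c,m=fit(n,np.load(f),b)
    L=(I-T)@R   # tool coordinates
    print(n,len(I),"normal",m.round(4),"tool",(m@R).round(4),"tilt",np.degrees(np.arccos(m[2])),"mean tool",L.mean(0).round(4),"min/max(1,99%)",np.percentile(L,[1,99],axis=0).round(4))
# grasp-time expectation of block origin in tool coords
E
```

```text
tool axes
 [[-9.627e-01 -7.090e-02 -2.613e-01]
 [-6.830e-02  9.975e-01 -1.900e-02]
 [ 2.620e-01 -5.000e-04 -9.651e-01]]
top 429 normal [0.2705 0.0042 0.9627] tool [-0.0085 -0.0154 -0.9998] tilt 15.69574526089998 mean tool [ 0.0257  0.0019 -0.0323] min/max(1,99%) [[-0.0066 -0.028  -0.0345]
 [ 0.0524  0.0279 -0.03  ]]
scene 490 normal [0.2604 0.0142 0.9654] tool [ 0.0012 -0.0047 -1.    ] tilt 15.11618271279276 mean tool [ 0.0167 -0.0018 -0.031 ] min/max(1,99%) [[-0.0369 -0.0315 -0.0328]
 [ 0.0526  0.0305 -0.0288]]
```

Block origin in the tool frame is (0.0023, 0, 0.0145), tilt 15°, with no slip. One quick height profile along the mixer's midline should pin down the seat's x.

```bash
python3 - <<'E'
from h import *
P=cloud("top",np.load("top0.npy"));g=cv2.imread("pics/top0.png",0)
a=np.radians(4);S=np.array([.5555,.189,0]);M=np.array([[np.cos(a),np.sin(a),0],[-np.sin(a),np.cos(a),0],[0,0,1]])
L=((P-S)@M.T*1000)
v,u=np.mgrid[:480,:640]
k=(abs(L[...,1])<6)&(abs(L[...,0])<110)
# per image row: median along columns
for r in range(175,270):
    m=k[r]
    if m.sum()>2: print(r,np.median(L[r][m],0).round(1),int(np.median(g[r][m])),end=' | ')
print()
# side edges of plate and table per row (grey profile in row 225)
for r in (210,225): print([(c,tuple(L[r,c].round(0)),int(g[r,c])) for c in range(183,246)])
E
```

```text
179 [108.2  -0.2   0.6] 9 | 180 [105.8   1.5   1.3] 14 | 181 [104.    1.7  -1.3] 8 | 182 [100.7   1.1   0.4] 0 | 183 [81.8 -0.2 75.1] 94 | 184 [80.2  0.4 71.9] 104 | 185 [77.1 -1.6 76.3] 93 | 186 [74.9  2.2 78.1] 109 | 187 [68.7  0.  95. ] 201 | 188 [66.6  0.3 93.9] 207 | 189 [64.4 -0.8 94.8] 203 | 190 [61.9 -0.5 95.3] 202 | 191 [60.4  0.2 91.9] 203 | 192 [57.8 -0.7 94.2] 199 | 193 [58.4  0.7 80.4] 228 | 194 [56.5  0.5 80.3] 233 | 195 [53.4  0.6 83.4] 231 | 196 [51.5  0.1 82.2] 232 | 197 [49.4 -0.4 81.4] 232 | 198 [47.2 -1.4 81.7] 232 | 199 [45.2  0.3 79.4] 232 | 200 [42.9  1.  79.7] 232 | 201 [40.5  0.3 82. ] 231 | 202 [38.1  1.1 82.6] 232 | 203 [35.6  1.3 84.2] 232 | 204 [33.7  0.3 82.3] 232 | 205 [32.2 -1.  79. ] 233 | 206 [29.2 -1.4 81.9] 232 | 207 [27.2 -0.5 81.7] 232 | 208 [25.3  0.3 79.8] 232 | 209 [22.7 -0.  82. ] 233 | 210 [20.8 -0.9 79.7] 232 | 211 [18.7  1.  80.4] 232 | 212 [16.5  0.1 79.3] 232 | 213 [13.9  0.6 81.4] 232 | 214 [12.1 -0.  79.2] 232 | 215 [ 9.7 -0.  79.7] 232 | 216 [ 7.7 -1.3 78.8] 232 | 217 [ 5.1  1.2 80.8] 232 | 218 [ 2.9 -0.2 80.8] 232 | 219 [ 0.9  0.3 82
[... 9498 characters left out ...]
6, (np.float64(-13.0), np.float64(-57.0), np.float64(64.0)), 235), (237, (np.float64(-12.0), np.float64(-57.0), np.float64(56.0)), 234), (238, (np.float64(-13.0), np.float64(-60.0), np.float64(59.0)), 235), (239, (np.float64(-13.0), np.float64(-63.0), np.float64(60.0)), 235), (240, (np.float64(-13.0), np.float64(-65.0), np.float64(60.0)), 235), (241, (np.float64(-13.0), np.float64(-66.0), np.float64(57.0)), 236), (242, (np.float64(-14.0), np.float64(-69.0), np.float64(61.0)), 235), (243, (np.float64(-14.0), np.float64(-72.0), np.float64(62.0)), 232), (244, (np.float64(-204.0), np.float64(-254.0), np.float64(1297.0)), 206), (245, (np.float64(-13.0), np.float64(-75.0), np.float64(56.0)), 130)]
```

Seat x = 0.5555 agrees: the keeper edge is at about 57 mm, the tab end at about -82 mm and the plate edges at ±31 mm. Descending to in front of the keeper.

>>> arm_command:
  rows:
    - {"delta_pos":[-0.641,0.068,0.76],"rot":[0,0,0],"fingers":0.7}
    - {"delta_pos":[-0.641,0.068,0.76],"rot":[0,0,0],"fingers":0.7}
    - {"delta_pos":[-0.641,0.068,0.76],"rot":[0,0,0],"fingers":0.7}
    - {"delta_pos":[-0.641,0.068,0.76],"rot":[0,0,0],"fingers":0.7}
    - {"delta_pos":[-0.641,0.068,0.76],"rot":[0,0,0],"fingers":0.7}
    - {"delta_pos":[0,0,0],"rot":[0,0,0],"fingers":0.7}
    - {"delta_pos":[0,0,0],"rot":[0,0,0],"fingers":0.7}

```text
clock: 10.3
tcp_pos: [0.547, 0.1882, 0.1104]
orientation: [-0.132, -0.035, 0.991, -0.005]
wrist_force: [1.1, 0.4, -3.0]
finger_gap: 0.0551
```

>>> arm_command:
  rows:
    - {"delta_pos":[-0.026,0,0.097],"rot":[0,0,0],"fingers":0.7}
    - {"delta_pos":[-0.135,0,-0.037],"rot":[0,0,0],"fingers":0.7}
    - {"delta_pos":[-0.135,0,-0.037],"rot":[0,0,0],"fingers":0.7}
    - {"delta_pos":[-0.135,0,-0.037],"rot":[0,0,0],"fingers":0.7}
    - {"delta_pos":[-0.135,0,-0.037],"rot":[0,0,0],"fingers":0.7}
    - {"delta_pos":[-0.135,0,-0.037],"rot":[0,0,0],"fingers":0.7}
    - {"delta_pos":[0,0,0],"rot":[0,0,0],"fingers":0.7}
    - {"delta_pos":[0,0,0],"rot":[0,0,0],"fingers":0.7}

```text
clock: 11.1
tcp_pos: [0.5613, 0.1893, 0.1091]
orientation: [-0.132, -0.035, 0.991, -0.005]
wrist_force: [-0.2, -0.8, -3.2]
finger_gap: 0.0551
```

```bash
python3 - <<'E'
from h import *
s=env.get_state();print(s["clock"],s["tcp_pos"],s["orientation"],s["wrist_force"],s["ft_torque"])
p,d=env.read_camera("scene");q,e=env.read_camera("top")
np.save("s2.npy",d)
a=cv2.resize(p[190:350,170:300],None,fx=3,fy=3,interpolation=cv2.INTER_CUBIC)
b=cv2.resize(q[160:290,170:260],None,fx=4,fy=4,interpolation=cv2.INTER_CUBIC)
o=np.zeros((530,800,3),np.uint8);o[:480,:390]=a;o[:520,400:760]=b
cv2.imwrite("pics/c2.png",o)
E
```

```text
11.1 [0.56126609 0.18934575 0.10911811] [-0.13161259 -0.03520398  0.99066466 -0.00472601] [-0.18575522 -0.77473773 -3.23286835] [ 0.03182926 -0.41846273  0.0031163 ]
```

View pics/c2.png

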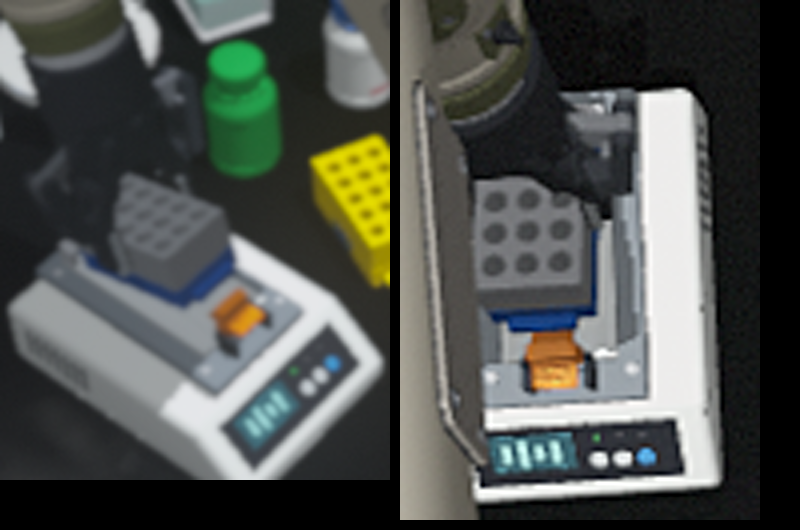

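The scene crop shows the lugs at the keeper near (85,260) and the front ledge above the orange catch at (240,310). There has been no contact force. Now I'll nudge back to feel the wall.

>>> arm_command:
  rows:
    - {"delta_pos":[-0.05,0,-0.013],"rot":[0,0,0],"fingers":0.7}
    - {"delta_pos":[-0.05,0,-0.013],"rot":[0,0,0],"fingers":0.7}
    - {"delta_pos":[0,0,0],"rot":[0,0,0],"fingers":0.7}

```text
clock: 11.5
tcp_pos: [0.5628, 0.1895, 0.1092]
orientation: [-0.132, -0.035, 0.991, -0.005]
wrist_force: [-1.4, -0.3, -2.5]
finger_gap: 0.0549
```

>>> arm_command:
  rows:
    - {"delta_pos":[-0.07,0,-0.018],"rot":[0,0,0],"fingers":0.7}
    - {"delta_pos":[0,0,0],"rot":[0,0,0],"fingers":0.7}

```text
clock: 11.7
tcp_pos: [0.563, 0.1895, 0.1094]
orientation: [-0.133, -0.035, 0.99, -0.005]
wrist_force: [-5.9, -0.5, -0.0]
finger_gap: 0.0549
```

Wall contact is at ex ≈ 49.7 mm, right where predicted, so the lugs are hooked. Now I'll back off, ease the tilt to about 9° and release onto the ramp.

>>> arm_command:
  rows:
    - {"delta_pos":[0.049,0,0.184],"rot":[0,-0.0086,0],"fingers":0.7}
    - {"delta_pos":[0.049,0,0.184],"rot":[0,-0.0086,0],"fingers":0.7}
    - {"delta_pos":[0,0,0],"rot":[0,0,0],"fingers":0.7}
    - {"delta_pos":[0,0,0],"rot":[0,0,0],"fingers":0.7}

```text
clock: 12.1
tcp_pos: [0.5609, 0.1894, 0.1031]
orientation: [-0.078, -0.035, 0.996, -0.003]
wrist_force: [-2.3, 0.5, -3.1]
finger_gap: 0.0555
```

>>> arm_command:
  rows:
    - {"delta_pos":[0,0,0],"rot":[0,0,0],"fingers":0.2}
    - {"delta_pos":[0,0,0],"rot":[0,0,0],"fingers":0}
    - {"delta_pos":[0,0,0],"rot":[0,0,0],"fingers":0}
    - {"delta_pos":[0,0,0],"rot":[0,0,0],"fingers":0}
    - {"delta_pos":[0,0,0],"rot":[0,0,0],"fingers":0}
    - {"delta_pos":[0,0,-0.4],"rot":[0,0,0],"fingers":0}
    - {"delta_pos":[0,0,-0.8],"rot":[0,0,0],"fingers":0}
    - {"delta_pos":[0,0,-1],"rot":[0,0,0],"fingers":0}
    - {"delta_pos":[0,0,-1],"rot":[0,0,0],"fingers":0}
    - {"delta_pos":[0,0,-1],"rot":[0,0,0],"fingers":0}
    - {"delta_pos":[0,0,0],"rot":[0,0,0],"fingers":0}

```text
clock: 13.2
tcp_pos: [0.5761, 0.1906, 0.189]
orientation: [-0.075, -0.035, 0.997, -0.002]
wrist_force: [0.4, 0.0, -0.5]
finger_gap: 0.0855
```

```bash
cat > look.py <<'E'
from fit import *
import sys
n=sys.argv[1]
s=env.get_state();print(s["clock"],s["tcp_pos"],s["orientation"],s["wrist_force"],s["finger_gap"])
p,d=env.read_camera("scene");q,e=env.read_camera("top")
np.save("sN.npy",d);np.save("tN.npy",e)
a=cv2.resize(p[190:350,170:300],None,fx=3,fy=3,interpolation=cv2.INTER_CUBIC)
b=cv2.resize(q[160:290,170:260],None,fx=4,fy=4,interpolation=cv2.INTER_CUBIC)
o=np.zeros((530,800,3),np.uint8);o[:480,:390]=a;o[:520,400:760]=b
cv2.imwrite(f"pics/{n}.png",o)
a=np.radians(4);S=np.array([.5555,.189,.08]);M=np.array([[np.cos(a),np.sin(a),0],[-np.sin(a),np.cos(a),0],[0,0,1]])
for c,D,b in(("scene",d,(208,252,245,290)),("top",e,(187,222,195,245))):
    I,_,m=fit(c,D,b);L=(I-S)@M.T*1000;mm=M@m
    print(c,len(I),"normal in mixer",mm.round(3),"pitch",np.degrees(np.arctan2(mm[0],mm[2])).round(2),"extent",np.percentile(L,[1,50,99],axis=0).round(1).tolist())
E
python3 look.py c3
```

```text
13.2 [0.57613833 0.19059135 0.18898749] [-0.07482895 -0.0354059   0.99656477 -0.00239132] [ 0.44088999  0.04677152 -0.4674422 ] 0.08551530397399686
scene 497 normal in mixer [ 0.14  -0.003  0.99 ] pitch 8.06 extent [[-43.2, -27.1, 44.2], [-4.2, -1.7, 53.0], [51.6, 30.0, 59.7]]
top 485 normal in mixer [0.134 0.009 0.991] pitch 7.71 extent [[-42.1, -27.2, 45.3], [-2.3, 0.1, 53.6], [45.1, 27.7, 60.0]]
```

View pics/c3.png

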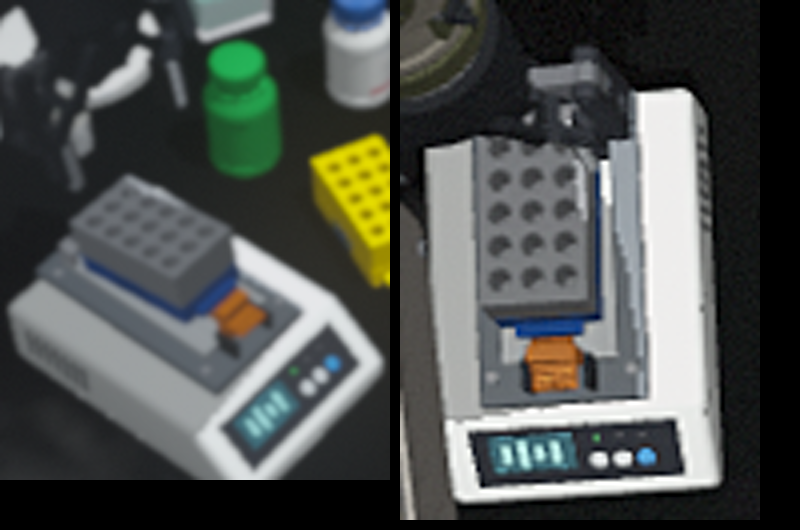

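The block rests hooked, front on the catch ramp, at about 7.9° (top crop: ledge (550,325) on catch (555,355)). Now I'll close the fingers, straighten the tool and go above the front edge.

>>> arm_command:
  rows:
    - {"delta_pos":[0,0,0],"rot":[0,-0.0119,0],"fingers":1}
    - {"delta_pos":[0,0,0],"rot":[0,-0.0119,0],"fingers":1}
    - {"delta_pos":[0.9,0,0],"rot":[0,0,0],"fingers":1}
    - {"delta_pos":[0.9,0,0],"rot":[0,0,0],"fingers":1}
    - {"delta_pos":[0.93,0,0],"rot":[0,0,0],"fingers":1}
    - {"delta_pos":[0,0,0.9],"rot":[0,0,0],"fingers":1}
    - {"delta_pos":[0,0,0.9],"rot":[0,0,0],"fingers":1}
    - {"delta_pos":[0,0,0],"rot":[0,0,0],"fingers":1}
    - {"delta_pos":[0,0,0],"rot":[0,0,0],"fingers":1}
  squeeze: 30

```text
clock: 14.2
tcp_pos: [0.5186, 0.1862, 0.1491]
orientation: [-0.004, -0.036, 0.999, -0.0]
wrist_force: [0.8, 0.1, -0.1]
finger_gap: -0.0004
```

>>> arm_command:
  rows:
    - {"delta_pos":[0,0,0.15],"rot":[0,0,0],"fingers":1}
    - {"delta_pos":[0,0,0.15],"rot":[0,0,0],"fingers":1}
    - {"delta_pos":[0,0,0.15],"rot":[0,0,0],"fingers":1}
    - {"delta_pos":[0.05,0,0.1],"rot":[0,0,0],"fingers":1}
    - {"delta_pos":[0.05,0,0.1],"rot":[0,0,0],"fingers":1}
    - {"delta_pos":[0.05,0,0.1],"rot":[0,0,0],"fingers":1}
    - {"delta_pos":[0,0,0],"rot":[0,0,0],"fingers":1}

```text
clock: 14.9
tcp_pos: [0.517, 0.1863, 0.1356]
orientation: [-0.002, -0.036, 0.999, -0.0]
wrist_force: [0.8, -0.1, 3.8]
finger_gap: -0.0002
```

>>> arm_command:
  rows:
    - {"delta_pos":[0.05,0,0.1],"rot":[0,0,0],"fingers":1}
    - {"delta_pos":[0.05,0,0.1],"rot":[0,0,0],"fingers":1}
    - {"delta_pos":[0.05,0,0.1],"rot":[0,0,0],"fingers":1}
    - {"delta_pos":[0.04,0,0.08],"rot":[0,0,0],"fingers":1}
    - {"delta_pos":[0,0,0],"rot":[0,0,0],"fingers":1}

```text
clock: 15.4
tcp_pos: [0.5118, 0.1858, 0.1266]
orientation: [-0.004, -0.036, 0.999, -0.0]
wrist_force: [0.2, 0.0, 0.0]
finger_gap: 0.0003
```

The force fell to zero, so it has probably snapped. I'll press slightly further to confirm, then lift and look.

>>> arm_command:
  rows:
    - {"delta_pos":[0,0,0.07],"rot":[0,0,0],"fingers":1}
    - {"delta_pos":[0,0,0.05],"rot":[0,0,0],"fingers":1}
    - {"delta_pos":[0,0,0],"rot":[0,0,0],"fingers":1}

```text
clock: 15.7
tcp_pos: [0.5122, 0.1859, 0.126]
orientation: [-0.003, -0.036, 0.999, -0.0]
wrist_force: [-3.4, -1.2, 9.5]
finger_gap: -0.0
```

>>> arm_command:
  rows:
    - {"delta_pos":[0,0,-0.5],"rot":[0,0,0],"fingers":1}
    - {"delta_pos":[0,0,-1],"rot":[0,0,0],"fingers":1}
    - {"delta_pos":[0,0,-1],"rot":[0,0,0],"fingers":1}
    - {"delta_pos":[-1,0,-1],"rot":[0,0,0],"fingers":1}
    - {"delta_pos":[-1,0,-1],"rot":[0,0,0],"fingers":1}
    - {"delta_pos":[-1,0,-0.5],"rot":[0,0,0],"fingers":1}
    - {"delta_pos":[-1,0,0],"rot":[0,0,0],"fingers":1}
    - {"delta_pos":[-1,0,0],"rot":[0,0,0],"fingers":1}
    - {"delta_pos":[0,0,0],"rot":[0,0,0],"fingers":1}

```text
clock: 16.6
tcp_pos: [0.615, 0.1929, 0.2237]
orientation: [-0.003, -0.035, 0.999, -0.0]
wrist_force: [0.1, -0.2, -1.4]
finger_gap: 0.0
```

```bash
python3 look.py c4
```

```text
16.6 [0.6150014  0.19292282 0.22372546] [-2.69386129e-03 -3.51948929e-02  9.99376826e-01 -1.47837250e-04] [ 0.14060624 -0.18443053 -1.36424857] 3.7451537846838713e-06
scene 504 normal in mixer [ 0.008 -0.016  1.   ] pitch 0.46 extent [[-48.7, -27.0, 43.3], [-8.4, -2.6, 45.5], [49.1, 29.0, 47.8]]
top 524 normal in mixer [0.01  0.004 1.   ] pitch 0.58 extent [[-47.6, -27.4, 43.6], [-4.3, -1.8, 46.0], [45.8, 28.0, 48.1]]
```

View pics/c4.png

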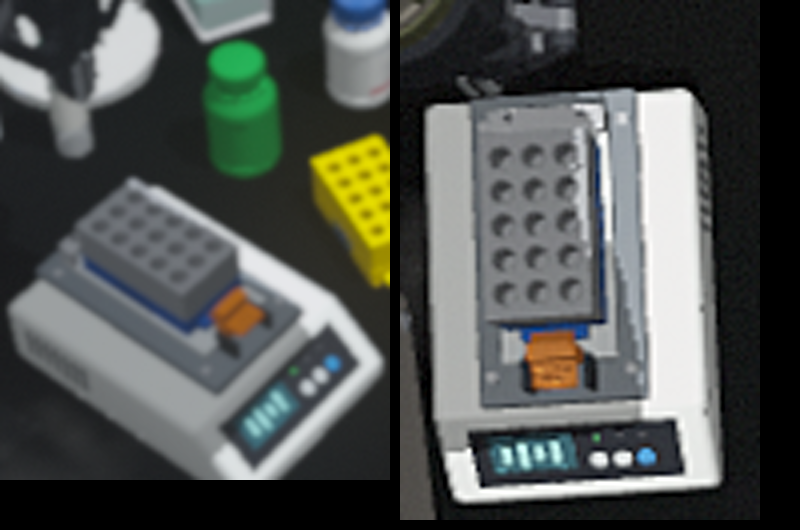

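The block lies flat (pitch about 0.5°, top 46 mm above the plate), with the orange nose over the ledge at top crop (553,345). Last, a numeric check of the catch position against the start, and of the grey block and bottle.

```bash
python3 - <<'E'
from h import *
q,e=env.read_camera("top")
a=np.radians(4);S=np.array([.5555,.189,.08]);M=np.array([[np.cos(a),np.sin(a),0],[-np.sin(a),np.cos(a),0],[0,0,1]])
p0=cv2.imread("pics/top0.png")
for nm,p,d in(("start",p0,np.load("top0.npy")),("now",q,e)):
    hsv=cv2.cvtColor(p,cv2.COLOR_BGR2HSV);m=(hsv[...,0]>5)&(hsv[...,0]<20)&(hsv[...,1]>150);m[:235]=0;m[265:]=0;m[:,:195]=0;m[:,225:]=0
    L=((cloud("top",d)-S)@M.T*1000)[m];v,u=np.nonzero(m)
    t=L[L[:,2]>22]
    print(nm,m.sum(),"rows",v.min(),v.max(),"x 2..98%",np.percentile(L[:,0],[2,98]).round(1),"nose top x",np.percentile(t[:,0],[5,50,95]).round(1),len(t))
    P=cloud("top",d)
    for n,b,z in(("grey",(340,385,245,310),.04),("bottle",(325,365,160,205),.09)):
        Q=P[b[2]:b[3],b[0]:b[1]].reshape(-1,3);Q=Q[(Q[:,2]>z)&(Q[:,2]<.12)];print(n,np.median(Q,0).round(3))
E
```

```text
start 148 rows 243 257 x 2..98% [-81.3 -54. ] nose top x [-67.7 -63.2 -58.2] 54
grey [ 0.432 -0.148  0.046]
bottle [ 0.646 -0.104  0.103]
now 160 rows 243 257 x 2..98% [-81.6 -53.9] nose top x [-67.6 -63.4 -58.5] 54
grey [ 0.431 -0.148  0.046]
bottle [ 0.646 -0.104  0.103]
```

The catch is back at its home position, and the grey block and bottle haven't moved. Handing in.

```bash
python3 -c "
from workcell import env
print(env.hand_in())"
```

```text
the job is handed in; nothing more can be done
None
```

The blue-based block is fitted on the heating mixer, and I handed the job in at about 17 s of the 50 s allowed.

- **Fitting:** I gripped the block, tilted it about 15° and slid the lugs under the keeper until I felt its back wall, where I had predicted it. I let the block down onto the catch ramp (about 8°) and released it. Then I pressed the front with closed fingers: the force was 3.8 N part-way, then dropped to zero as the catch snapped, and reached 9.5 N when I pressed once more.
- **Last checks:**
  - The block lies flat: measured pitch is about 0.5° (limit 1.4°), close to the camera noise, and its top is 46 mm above the plate.
  - The catch is within about 0.3 mm of its starting position, over the ledge.
  - The grey block and white bottle read within 1 mm of where they started.
  - The gripper is clear of everything.

None of the checks failed or disagreed. One limit is that the lugs can't be seen once seated. That they are under the keeper follows from the wall contact and from the block lying flat, not from a direct view.

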